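# Lay the breakfast tray

### The job

Lay the breakfast tray: stand the teacup on the saucer, the juice glass on the round cork mat, the apple with its stalk up on the side plate, and the boiled egg, still upright, in the egg cup, each in the middle of its place and lowered onto it, not dropped. Leave the ramekin and the egg-shaped kitchen timer where they stand on the worktop.

Things in the scene. Friction and masses are not known exactly. Their poses are not given: they have to be found in the camera images.
- teacup: Small white china cup with one loop handle, standing upright and empty. Outer diameter 68 mm at the rim and 67 mm over the upper half, rounding in to a foot 38 mm across; 61 mm high; wall 3.5 mm. Origin: centre of the underside; z up its axis. The handle is on its +y side, from 22 to 55 mm above the underside, and reaches 58 mm from the axis, so grip along x. About 0.16 kg.
- juice_glass: Empty tumbler of greenish glass, upright, no handle: 52 mm across the foot, 62 mm across the rim, 92 mm high (about 60 mm across at 65 mm up), wall 3 mm. Origin: centre of the underside, z up. About 0.19 kg.
- apple: Green apple standing on its flattened base: 66 mm across at its widest, 33 mm above the base; 62 mm high, with a thin brown stalk on top (11 mm more; it gives no resistance). Origin: centre of the base, z up to the stalk. About 0.14 kg.
- egg: Hen's egg (hard-boiled, rigid), 44 mm across and 57 mm long, standing blunt end down in one of the two holes of a low plywood egg rack (100 x 52 mm, top 22 mm above the worktop; the rack is fixed and the egg sinks about 11 mm into it; the other hole is empty). Origin: the blunt end (lowest point) of the egg; z up to the pointed end; widest 25 mm above the origin. 0.06 kg.
- saucer: White saucer, fixed on the tray, 118 mm across with a thin grey ring 52 mm across marked round its flat middle. Origin: centre of the underside; the flat middle (72 mm across) is 5 mm above it, the sloping rim's edge 14 mm above it. The tray is square, walnut, 310 mm, floor 8 mm thick, rim 24 mm high; its four places stand in a square of 150 mm, in any order.
- side_plate: White tea plate without a ring, fixed on the tray, 144 mm across: the largest dish on the tray. Origin: centre of the underside; the flat middle (100 mm across) is 5 mm above it, the rim 15 mm above it.
- cork_mat: Round cork drinks mat, fixed on the tray, 95 mm across and 6 mm thick. Origin: centre of the underside (its top is 6 mm above).
- egg_cup: Empty white footed egg cup, fixed on the tray: foot 44 mm, rim 48 mm across outside and 40 mm inside, 48 mm high. Origin: centre of the underside, z up. A seated egg's lowest point is about 35 mm above this origin (13 mm below the rim).
- ramekin: LOOK-ALIKE, leave alone: white fluted baking dish as wide as the teacup (68 mm at the rim) but 40 mm high and without a handle. Origin: centre of the underside. A jam jar (58 mm wide, 75 high) and a wooden salt mill (42 wide, 88 high) also stand among the loose things; all their places are 105 to 125 mm apart, roughly in rows along x and y.
- egg_timer: LOOK-ALIKE, leave alone: cream egg-shaped kitchen timer on a flat base, 52 mm across and about 56 mm high, a dark seam and dark ticks round its middle, standing on the worktop. Origin: centre of the underside.
Things that resemble listed ones, but are neither listed nor needed, are in the scene too. Leave any orange look-alike of the teacup alone.

How it is judged:
By the outcome, as a careful person would: the job done as asked, in the order asked, and still so for the second after the job is handed in, with the robot touching nothing.
It also fails if it takes over 125 s, if anything falls off the work surface, if the arm or the gripper's body presses on something with over 40 N, if the wrist force passes 120 N, or if a joint passes its speed limit or range.

### The arm

A 7-joint arm with a two-finger parallel gripper is mounted at the origin on the work surface. World frame = base frame: x ahead of the robot, y to its left, z up, the work surface at z = 0. Lengths are in m, angles in rad, forces in N, time in s.
With the tool pointing down it reaches from about 0.4 to 0.875 m from the base axis. Payload 4.4 kg.
Tool frame: the origin (TCP) lies midway between the tips of the shut fingers; the grasp point (between the pads) lies 19 mm behind it; z points along the fingers, y is the line along which they close (so a half turn about z gives the same grasp; the last joint's range is limited). The gripper opens to 85 mm and grips with 20 to 120 N. Pads are 22 mm wide; open, the fingers measure 114 mm over their backs; the gripper's body (76 mm by 85 mm) begins 54 mm behind the grasp point. The pads swing forward as they close: fully open they stand 13 mm farther back than shut.
Start: joints at [1.142, 0.628, 0.038, 1.517, -0.027, 0.996, -0.02], TCP at [0.231, -0.608, 0.231] pointing down, gripper open.
Joint ranges: [-3.06, 3.06], [-0.37, 2.12], [-1.25, 1.32], [0.18, 2.47], [-1.1, 4.24], [0.23, 1.98], [-2.94, 2.94]. Speed limits (rad/s): [2.57, 2.57, 3.14, 3.14, 3.14, 3.14, 3.14].

### API

Orientations are given as a rotation vector (axis times angle).
In Python, from rig import env gives the robot as it stands.
- The arm moves only by the shell command python3 -m jog 'ROWS' [FORCE]. ROWS is a JSON list of rows, 1 to 8 of them, each of 7 numbers: the finger opening in m, then dx, dy, dz in m, then a rotation vector rx, ry, rz in rad; each row is the pose to reach, as a shift and turn from the pose commanded when the command began, along the tool's axes at that moment; what a row does not reach only later rows make up. A row lasts 1/10 s, in which the tool goes at most 0.05 m and 0.15 rad, less where a joint would pass 70% of its speed; a pose out of reach is approached as far as the arm can. The fingers move at their own pace and stop on an object; FORCE is the grip in N (left out, the last holds). Time passes only in rows, so rows that do not move let the fingers close. It prints the time, the measured TCP pose, the force, the opening and the grip force at its end. Input that does not fit is refused with a message, and nothing moves.
- env.observe(): the state, without advancing time (a new reading comes with each control period).
- env.snapshot(name): name is "scene" or "side" or "wrist"; returns a dict with "frame" (420x560x3 uint8, blue, green, red), "fx", "fy", "cx", "cy" (pixels), "D" ([k1, k2, p1, p2, k3] as OpenCV has them; the pictures are not rectified), "position" and "orientation" of the camera in the world. Camera axes: x right, y down, z forward; pixel columns grow to the right and rows downward; lengths in m; the calibration is good to about 2 mm. A picture is of the moment at which its call begins. There is no depth.
- env.finish_job(): hands the job in; it is judged then, once.
The state is a dict: "t": time; "joint_positions": joint angles; "qd": joint speeds; "effort": joint torques, N m; "position": TCP position; "tool_rot": TCP orientation; "force": force on the tool from outside, world axes, zero at the start; "ft_torque": the same for the moment, N m; "gripper_width": finger opening in m; "grasp_force": force on a finger pad.
Only numpy, scipy, OpenCV 4.12 (cv2) and the standard library are available. Lean on these libraries where they do the work, as an engineer would, in place of code of your own. Each camera call takes 0.05 s, during which the arm holds its last target. There are 200 camera calls.

## Working session

There is one attempt and no reset: what is moved stays moved. The work goes in short steps, Python scripts to look and compute and a shell command to move; the robot and the scene stay as the last step left them, time stands still between calls to the robot, and variables do not carry over. Pictures are saved under pics/ and viewed, at most 14 in all, crops included, and the job is handed in when it is done.

```bash
ls; mkdir -p pics
python3 - <<'E'
from rig import env
import cv2
print(env.observe())
for n in ["scene","side"]:
    s=env.snapshot(n); cv2.imwrite(f"pics/{n}0.png",s["frame"])
    print({k:v for k,v in s.items() if k!="frame"})
E
```

```text
pics
{'t': 0.0, 'joint_positions': array([ 1.14219918,  0.62935533,  0.03840313,  1.51839039, -0.02699522,
        0.99628939, -0.02000048]), 'qd': array([ 1.91677994e-03, -1.39698934e-03, -9.24811859e-05,  4.70793642e-04,
        1.40347863e-03,  1.00665319e-03,  1.33355037e-03]), 'effort': array([ 1.74781658e-04, -5.63400507e+01,  1.22653484e+00, -1.93451536e+01,
        1.10796030e-02,  1.05549971e-02,  6.05311982e-06]), 'position': array([ 0.23049962, -0.60707765,  0.23037526]), 'tool_rot': array([-3.08817543e+00, -5.66469722e-01,  5.57090264e-04]), 'force': array([0.66531168, 0.49665066, 0.87027363]), 'ft_torque': array([-0.02584986, -0.01508669,  0.03145377]), 'grasp_force': 0.0, 'gripper_width': 0.0854973348937859}
{'fx': 479.13952881070315, 'fy': 479.13952881070315, 'cx': 273.0940689321329, 'cy': 213.64604809758526, 'D': array([0.02657411, 0.        , 0.        , 0.        , 0.        ]), 'position': array([1.44420028, 0.01541204, 0.59610324]), 'orientation': array([-1.57228756, -1.61311937,  0.94245254])}
{'fx': 443.96887502451057, 'fy': 443.96887502451057, 'cx': 268.18950232580437, 'cy': 213.5968528179406, 'D': array([-0.11338972,  0.        ,  0.        ,  0.        ,  0.        ]), 'position': array([ 0.38723933, -0.73528917,  0.71147806]), 'orientation': array([-2.31229685,  0.24194596, -0.10256493])}
```

View pics/scene0.png

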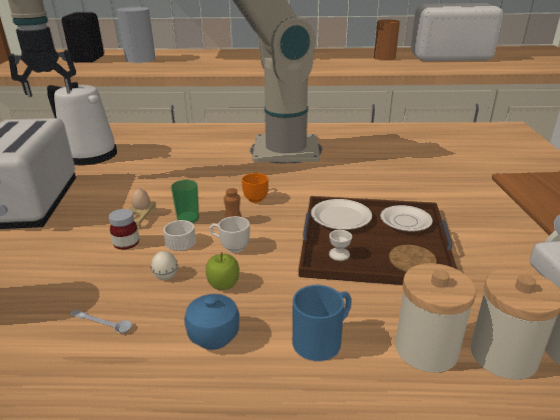

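View pics/side0.png

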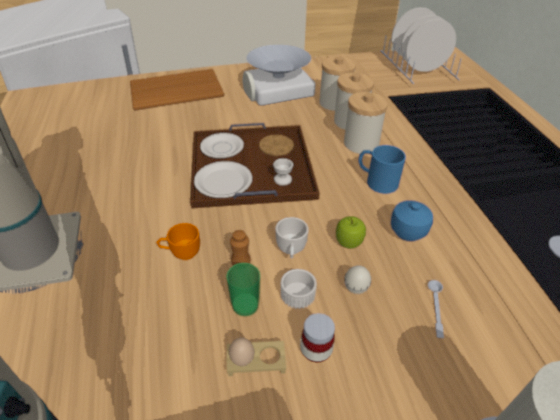

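The scene picture shows these loose things, by pixel:
- Teacup with a left handle at (234,234).
- Teacup look-alikes: ramekin (180,236) and orange cup (255,187).
- Glass (186,202). The jam jar (124,230) is the nearest thing to it.
- Apple (222,271).
- Egg in the rack (141,200). Its look-alike is the ticked timer (164,265).

The places on the tray, by pixel:
- Side plate (341,214).
- Ringed saucer (406,219).
- Egg cup (340,245).
- Cork mat (412,258).

I choose the white cup with the handle, and the egg in the rack. A close crop will check both.

Run:
```python
import cv2
a=cv2.imread("pics/scene0.png")[165:305,105:305]; cv2.imwrite("pics/c1.png",cv2.resize(a,None,fx=4,fy=4,interpolation=cv2.INTER_CUBIC))
b=cv2.imread("pics/side0.png")[205:375,210:400]; cv2.imwrite("pics/c2.png",cv2.resize(b,None,fx=3.5,fy=3.5,interpolation=cv2.INTER_CUBIC))
a=cv2.imread("pics/scene0.png")[190:285,295:455]; b=cv2.imread("pics/side0.png")[115:210,180:340];
import numpy as np
cv2.imwrite("pics/c3.png",cv2.resize(np.vstack([a,b]),None,fx=3,fy=3,interpolation=cv2.INTER_CUBIC))
```

```text
(no output)
```

View pics/c1.png

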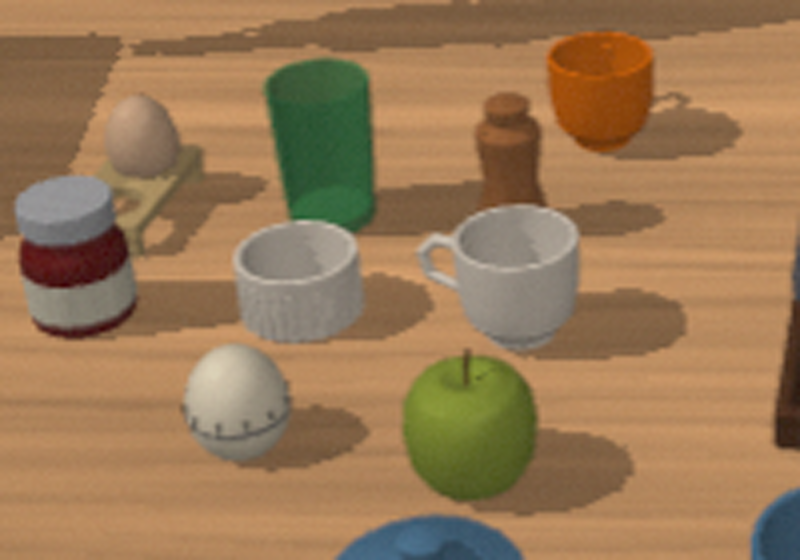

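View pics/c2.png

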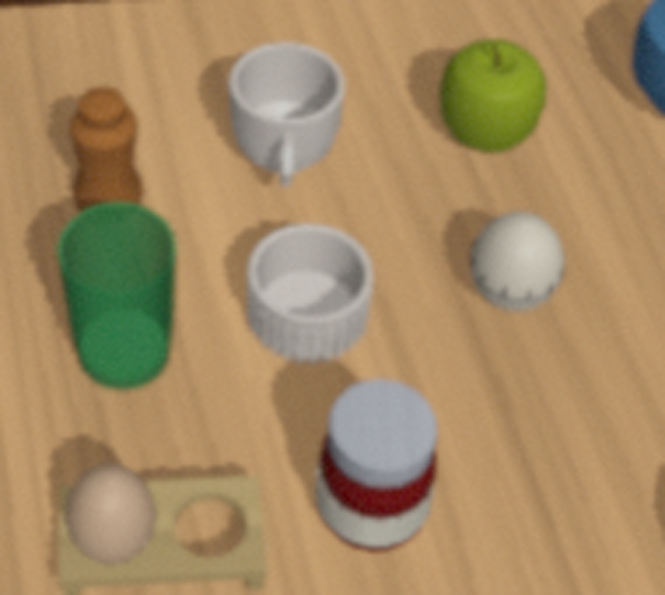

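View pics/c3.png

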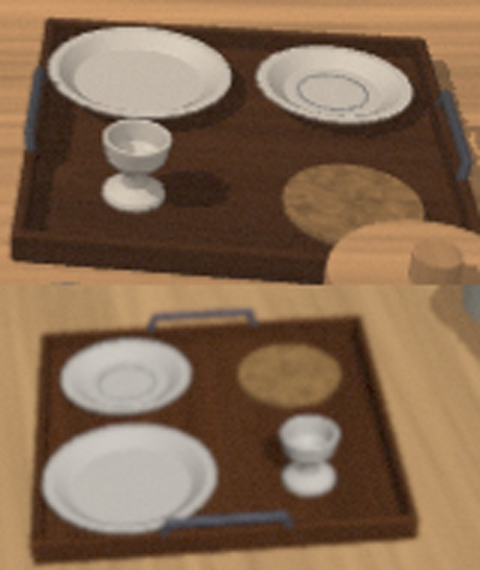

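```bash
cat > h.py <<'E'
import numpy as np, cv2
from scipy.optimize import least_squares
from scipy.spatial.transform import Rotation as R
def proj(s,P):
    M=R.from_rotvec(s["orientation"]).as_matrix().T
    K=np.array([[s["fx"],0,s["cx"]],[0,s["fy"],s["cy"]],[0,0,1.]])
    return cv2.projectPoints(np.asarray(P,float).reshape(-1,1,3),cv2.Rodrigues(M)[0],-M@s["position"],K,np.asarray(s["D"],float))[0][:,0]
t=np.linspace(0,2*np.pi,90)
def circ(r): return np.c_[r*np.cos(t),r*np.sin(t),0*t]
def ovoid(r,lo,hi):   # origin at the bottom
    a=np.linspace(-np.pi/2,np.pi/2,41)
    return np.vstack([circ(r*np.cos(p))+[0,0,lo+(lo if p<0 else hi)*np.sin(p)] for p in a])
def box(p): return np.array([p[:,0].min(),p[:,0].max(),p[:,1].min(),p[:,1].max()])
def fit(shape,obs,x0=(.6,-.1,.05)):
    """obs: list of (cam, [left,right,top,bottom]) with nan for hidden"""
    def f(x):
        d=np.concatenate([box(proj(s,shape+x))-np.array(o,float) for s,o in obs])
        return d[~np.isnan(d)]
    q=least_squares(f,x0); return q.x, np.abs(q.fun).max()
E
cat > m.py <<'E'
from h import *
from rig import env
S=env.snapshot("scene"); D=env.snapshot("side")
n=np.nan
def un(o,sc,ox,oy): o=(np.array(o,float)+.5)/sc-.5; return o+[ox,ox,oy,oy]
A=lambda *o:(S,un(o,4,105,165)); B=lambda *o:(D,un(o,3.5,210,205))
C=lambda *o:(S,un(o,3,295,190)); E=lambda *o:(D,un([o[0],o[1],o[2]-285,o[3]-285],3,180,115))
for name,sh,a,b in [("cup rim",circ(.034),A(455,579,204,n),B(230,343,44,n)),
 ("glass rim",circ(.031),A(265,371,59,n),B(58,175,203,n)),
 ("apple",ovoid(.033,.033,.029),A(403,537,354,500),B(440,546,40,151)),
 ("egg",ovoid(.022,.025,.032),A(103,180,95,n),B(67,155,465,563)),
 ("plate rim",circ(.072),C(48,232,27,119),E(43,217,423,533)),
 ("saucer rim",circ(.059),C(256,413,45,125),E(60,192,337,416)),
 ("cork",circ(.0475),C(282,424,163,n),E(238,342,345,407)),
 ("eggcup rim",circ(.024),C(102,172,121,n),E(278,341,415,n))]:
    x,e=fit(sh,[a,b]); print(name,x.round(4),"err px",round(e,2), "r",np.hypot(*x[:2]).round(3))
E
python3 m.py; python3 -c "
import cv2
from rig import env
s=env.snapshot('wrist');cv2.imwrite('pics/w0.png',s['frame']);print({k:v for k,v in s.items() if k!='frame'})"
```

```text
cup rim [ 0.5678 -0.1057  0.06  ] err px 0.64 r 0.578
glass rim [ 0.4454 -0.2338  0.0902] err px 0.78 r 0.503
apple [ 0.6973 -0.1163  0.    ] err px 1.97 r 0.707
egg [ 0.4203 -0.353   0.0105] err px 0.56 r 0.549
plate rim [0.4545 0.1362 0.0229] err px 0.48 r 0.474
saucer rim [0.4704 0.2851 0.0216] err px 1.21 r 0.55
cork [0.6196 0.268  0.013 ] err px 1.34 r 0.675
eggcup rim [0.6033 0.12   0.0548] err px 0.82 r 0.615
{'fx': 372.5746278560967, 'fy': 372.5746278560967, 'cx': 276.31510827092353, 'cy': 206.72692170671985, 'D': array([-0.01370079,  0.        ,  0.        ,  0.        ,  0.        ]), 'position': array([ 0.29202275, -0.58526731,  0.37455385]), 'orientation': array([ 2.40138829, -1.65659907, -0.21911059])}
```

```bash
cat >> h.py <<'E'
def plane(s,uv,z):
    K=np.array([[s["fx"],0,s["cx"]],[0,s["fy"],s["cy"]],[0,0,1.]])
    p=cv2.undistortPoints(np.array([[uv]],float),K,np.asarray(s["D"],float))[0,0]
    d=R.from_rotvec(s["orientation"]).apply([p[0],p[1],1]); return s["position"]+d*(z-s["position"][2])/d[2]
def delta(env,pos,yaw=None):
    """shift in tool axes to world pos and turn; yaw=world heading of tool y (mod pi), tool down"""
    o=env.observe(); Q=R.from_rotvec(o["tool_rot"]); 
    d=Q.inv().apply(np.array(pos)-o["position"]); r=np.zeros(3)
    if yaw is not None:
        c=[]
        for k in (0,np.pi):
            y=np.array([np.cos(yaw+k),np.sin(yaw+k),0]); z=np.array([0,0,-1.]); x=np.cross(y,z)
            c.append((Q.inv()*R.from_matrix(np.c_[x,y,z])).as_rotvec())
        r=min(c,key=np.linalg.norm)
    print("d",d.round(4),"rot",r.round(4))
E
python3 - <<'E'
from h import *
from rig import env
S=env.snapshot("scene"); D=env.snapshot("side")
for n,uv in [("kettle base",(90,158)),("toaster corner",(45,222)),("toaster rt back",(72,180)),("mill",(232,216)),("bowl base",(212,340)),("egg rack right",(155,212)),("mug",(318,350)),("ramekin",(180,240))]:
    print(n,plane(S,uv,0).round(3))
for n,uv in [("bowl",(412,232)),("mill",(241,262)),("ramekin",(299,299)),("timer",(358,289))]: print("side",n,plane(D,uv,0).round(3))
print("kettle top height guess", proj(S,[[.2,-.55,.2],[.2,-.55,.25]]).round(0))
c=np.array([.5678,-.1057])
u=(np.array([424,250])+.5)/4-.5+[105,165]; v=(np.array([287,180])+.5)/3.5-.5+[210,205]
print("obs",u.round(1),v.round(1))
for a in range(-130,-60,10):
    h=[*(c+.058*np.array([np.cos(np.radians(a)),np.sin(np.radians(a))])),.042]
    print(a,proj(S,[h]).round(1),proj(D,[h]).round(1))
delta(env,[.5678,-.1057,.25],0)
E
```

```text
kettle base [ 0.079 -0.609  0.   ]
toaster corner [ 0.464 -0.578  0.   ]
toaster rt back [ 0.234 -0.604  0.   ]
mill [ 0.431 -0.127  0.   ]
bowl base [ 0.848 -0.116  0.   ]
egg rack right [ 0.413 -0.323  0.   ]
mug [0.867 0.063 0.   ]
ramekin [ 0.54  -0.234  0.   ]
side bowl [ 0.85  -0.118  0.   ]
side mill [ 0.456 -0.125  0.   ]
side ramekin [ 0.551 -0.242  0.   ]
side timer [ 0.673 -0.244  0.   ]
kettle top height guess [[ 80. 107.]
 [ 76.  89.]]
obs [210.6 227.1] [291.6 256.1]
-130 [[216.  222.3]] [[278.4 252. ]]
-120 [[212.9 224.2]] [[283.1 253.5]]
-110 [[210.4 226.4]] [[288.  254.3]]
-100 [[208.6 228.7]] [[293.  254.5]]
-90 [[207.5 231.2]] [[298. 254.]]
-80 [[207.2 233.7]] [[302.7 252.9]]
-70 [[207.7 236.1]] [[307.  251.2]]
d [ 0.4933 -0.3496 -0.0187] rot [-3.000e-04 -3.000e-04 -1.208e+00]
```

```bash
python3 -m jog '[[0.085, 0, 0, -0.05, 0, 0, 0], [0.085, 0.1, -0.1, -0.05, 0, 0, -0.2], [0.085, 0.2, -0.2, -0.05, 0, 0, -0.5], [0.085, 0.3, -0.3, -0.05, 0, 0, -0.97], [0.085, 0.4, -0.35, -0.05, 0, 0, -0.97], [0.085, 0.49, -0.35, -0.05, 0, 0, -0.97], [0.085, 0.49, -0.35, -0.05, 0, 0, -0.97], [0.085, 0.49, -0.35, -0.05, 0, 0, -0.97]]' 40
python3 - <<'E'
from h import *; from rig import env
delta(env,[.568,-.106,.24],-.24); print(env.observe()["joint_positions"].round(2))
E
```

```text
t: 1.15
position: [0.4094, -0.3071, 0.2817]
tool_rot: [2.465, 1.946, 0.0]
force: [-0.0, -1.4, -0.2]
gripper_width: 0.0852
grasp_force: 0.0
d [0.2324 0.1076 0.0417] rot [0.0009 0.0004 0.0061]
[ 0.78  0.38 -0.27  1.83  0.12  0.95  0.23]
```

```bash
python3 -m jog '[[0.085, 0.23, 0.108, 0.04, 0, 0, 0], [0.085, 0.23, 0.108, 0.04, 0, 0, 0], [0.085, 0.23, 0.108, 0.04, 0, 0, 0], [0.085, 0.23, 0.108, 0.04, 0, 0, 0], [0.085, 0.23, 0.108, 0.04, 0, 0, 0], [0.085, 0.23, 0.108, 0.04, 0, 0, 0], [0.085, 0.23, 0.108, 0.04, 0, 0, 0]]'
cat > look.py <<'E'
import sys
from h import *; from rig import env
s=env.snapshot("wrist"); f=s["frame"].copy()
O={"cup":(circ(.034),(.5678,-.1057,.061)),"glass":(circ(.031),(.4454,-.2338,.092)),"apple":(circ(.033),(.6973,-.1163,.033)),"egg":(circ(.022),(.4203,-.353,.0355)),
"plate":(circ(.072),(.4545,.1362,.023)),"saucer":(circ(.059),(.4704,.2851,.022)),"cork":(circ(.0475),(.6196,.268,.014)),"ecup":(circ(.024),(.6033,.12,.056))}
f=cv2.resize(f,(800,600),interpolation=cv2.INTER_CUBIC)
for k,(c,p) in O.items(): cv2.polylines(f,[np.int32((proj(s,c+p)+.5)*800/560-.5)],True,(0,0,255),1)
cv2.imwrite(f"pics/{sys.argv[1]}.png",f); cv2.imwrite(f"pics/{sys.argv[1]}_raw.png",s["frame"])
import pickle; pickle.dump(s,open(f"pics/{sys.argv[1]}.pkl","wb")); print(s["position"],s["orientation"])
E
python3 look.py w1
```

```text
t: 1.85
position: [0.5684, -0.1083, 0.2408]
tool_rot: [-2.465, -1.947, -0.0]
force: [-0.3, -0.4, 0.1]
gripper_width: 0.0851
grasp_force: 0.0
[ 0.58356135 -0.04552744  0.38469244] [ 2.86020733 -0.33563356 -0.04355089]
```

View pics/w1.png

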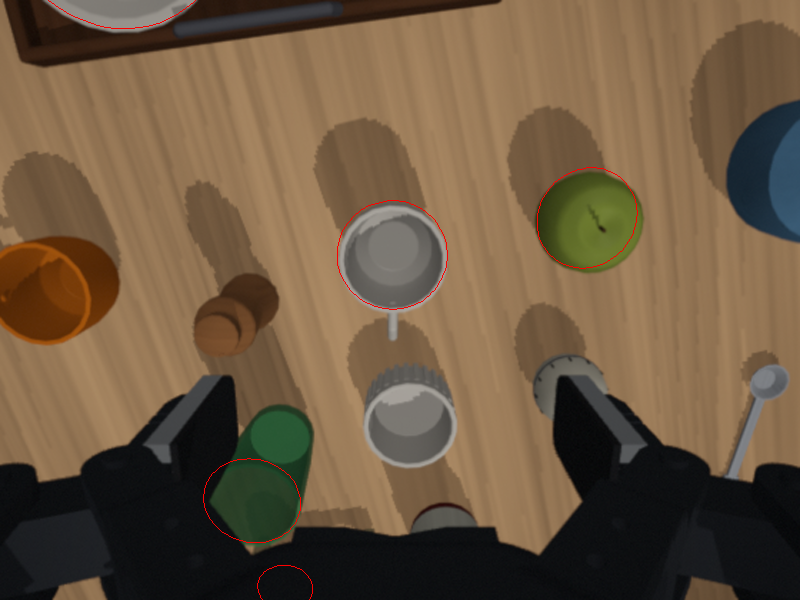

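The wrist view at (393,256) shows the cup with its handle pointing straight down the picture. That means the fingers, which close left and right, clear the handle. The ramekin is at (410,425), the apple at (590,220) and the glass at (265,475), and the overlays fit within about 2 mm. I'll refine with this third view.

```bash
cat > m2.py <<'E'
import re
src=open("m.py").read().split("for name")[0]; exec(src)
import pickle; W=pickle.load(open("pics/w1.pkl","rb"))
w=lambda *o:(W,un(o,800/560,0,0))
for name,sh,obs in [("cup",circ(.034),[A(455,579,204,n),B(230,343,44,n),w(339,447.5,204,311)]),
 ("cup wrist only",circ(.034),[w(339,447.5,204,311)]),
 ("glass",circ(.031),[A(265,371,59,n),B(58,175,203,n),w(n,301,n,543)]),
 ("apple",ovoid(.033,.033,.029),[A(403,537,354,500),B(440,546,40,151),w(538,643,168,272)])]:
    x,e=fit(sh,obs); print(name,x.round(4),round(e,2))
    if name=="cup": delta(env,[x[0],x[1],.1],-.24)
E
python3 m2.py
```

```text
cup [ 0.5678 -0.1072  0.0603] 1.33
d [ 0.0058 -0.0003  0.1414] rot [-0.0003  0.0015 -0.0006]
cup wrist only [ 0.5678 -0.1081  0.057 ] 0.05
glass [ 0.4452 -0.2345  0.0912] 0.88
apple [ 0.6981 -0.1172  0.0012] 1.9
```

```bash
python3 -m jog '[[0.085, 0, 0, 0.05, 0, 0, 0], [0.085, 0, 0, 0.1, 0, 0, 0], [0.085, 0, 0, 0.13, 0, 0, 0], [0.085, 0, 0, 0.13, 0, 0, 0]]'
python3 - <<'E'
from h import *; from rig import env
for i in range(3):
    print(env.observe()["position"].round(4)); delta(env,[.5678,-.1076,.018],-.24); env.snapshot("side")
E
```

```text
t: 2.4
position: [0.5636, -0.1126, 0.1078]
tool_rot: [-2.468, -1.935, 0.011]
force: [0.1, -0.1, 0.1]
gripper_width: 0.0853
grasp_force: 0.0
[ 0.5636 -0.1126  0.1078]
d [0.006  0.0037 0.0898] rot [-0.0085  0.0019 -0.001 ]
[ 0.5659 -0.1123  0.1104]
d [0.0052 0.0011 0.0924] rot [-0.0036  0.0012 -0.0006]
[ 0.5677 -0.1121  0.1121]
d [ 0.0045 -0.001   0.0941] rot [ 0.0005  0.0005 -0.0002]
```

```bash
python3 -m jog '[[0.085, 0.0045, 0, 0.04, 0, 0, 0], [0.085, 0.0045, 0, 0.07, 0, 0, 0], [0.085, 0.0045, 0, 0.094, 0, 0, 0], [0.085, 0.0045, 0, 0.094, 0, 0, 0], [0.085, 0.0045, 0, 0.094, 0, 0, 0]]'
python3 - <<'E'
from h import *; from rig import env
print(env.observe()["position"].round(4)); delta(env,[.5678,-.1076,.018],-.24)
E
```

```text
t: 3.05
position: [0.5703, -0.1067, 0.0192]
tool_rot: [2.468, 1.94, 0.003]
force: [0.6, -0.2, 0.4]
gripper_width: 0.0848
grasp_force: 0.0
[ 0.5703 -0.1067  0.0192]
d [-0.0014 -0.0022  0.0012] rot [ 0.003  -0.0002  0.0015]
```

Close, then lift.

```bash
python3 -m jog '[[0, 0, -0.001, 0.001, 0, 0, 0], [0, 0, -0.001, 0.001, 0, 0, 0], [0, 0, -0.001, 0.001, 0, 0, 0], [0, 0, -0.001, 0.001, 0, 0, 0], [0, 0, -0.001, 0.001, 0, 0, 0], [0, 0, -0.001, 0.001, 0, 0, 0]]' 35; python3 -m jog '[[0, 0, 0, 0, 0, 0, 0], [0, 0, 0, 0, 0, 0, 0]]'
python3 -c "
from h import *; from rig import env
print(env.observe()['position'].round(4)); delta(env,[.4704,.2851,.2],-.24)"
```

```text
t: 3.65
position: [0.5692, -0.1063, 0.0185]
tool_rot: [2.468, 1.94, 0.003]
force: [-1.6, -0.5, 4.8]
gripper_width: 0.0655
grasp_force: 37.6
t: 3.85
position: [0.5692, -0.1063, 0.0185]
tool_rot: [2.468, 1.94, 0.003]
force: [-0.9, 0.9, 5.9]
gripper_width: 0.0659
grasp_force: 37.6
[ 0.5692 -0.1063  0.0185]
d [ 0.3571 -0.1877 -0.1821] rot [ 0.0034 -0.0001  0.0018]
```

```bash
python3 -m jog '[[0, 0, 0, -0.02, 0, 0, 0], [0, 0, 0, -0.06, 0, 0, 0], [0, 0, 0, -0.11, 0, 0, 0], [0, 0.04, -0.02, -0.14, 0, 0, 0], [0, 0.08, -0.04, -0.14, 0, 0, 0], [0, 0.12, -0.06, -0.14, 0, 0, 0], [0, 0.16, -0.08, -0.14, 0, 0, 0]]' && python3 -m jog '[[0, 0.04, -0.02, 0, 0, 0, 0], [0, 0.08, -0.04, 0, 0, 0, 0], [0, 0.11, -0.06, 0, 0, 0, 0], [0, 0.11, -0.06, 0, 0, 0, 0], [0, 0.11, -0.06, 0, 0, 0, 0]]'; python3 look.py w2
python3 -c "
from h import *; from rig import env
print(env.observe()['position'].round(4)); delta(env,[.4706,.2851,.15],-.24)"
```

```text
t: 4.55
position: [0.5277, 0.0699, 0.1581]
tool_rot: [2.469, 1.94, 0.004]
force: [1.4, 1.8, -0.3]
gripper_width: 0.0657
grasp_force: 40.0
t: 5.05
position: [0.4952, 0.1902, 0.1572]
tool_rot: [2.467, 1.945, 0.002]
force: [0.6, -1.4, -0.9]
gripper_width: 0.0656
grasp_force: 39.9
[0.51027343 0.25304382 0.30108714] [ 2.85935763 -0.33842576 -0.04133957]
[0.4957 0.1887 0.157 ]
d [ 0.0878 -0.0472  0.0069] rot [0.0012 0.0004 0.0018]
```

View pics/w2.png

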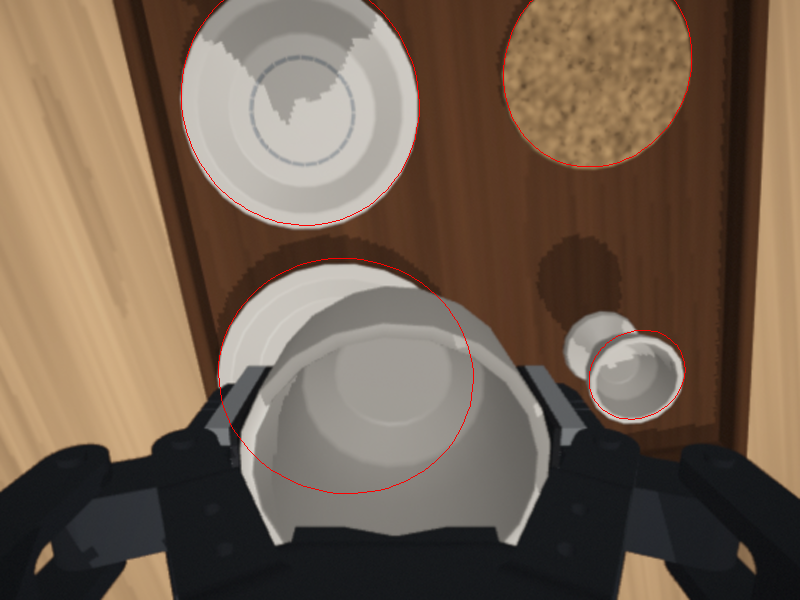

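The cup is held upright at (395,440). The ringed saucer is at (300,105), the cork mat at (597,80), and the egg cup rim at (637,378). The saucer and the cup both sit about 2 mm toward −y of the overlay, so the offset cancels between pick and place. I'll go over the saucer.

```bash
python3 -m jog '[[0, 0.04, -0.022, 0, 0, 0, 0], [0, 0.075, -0.04, 0.02, 0, 0, 0], [0, 0.088, -0.047, 0.05, 0, 0, 0], [0, 0.088, -0.047, 0.08, 0, 0, 0], [0, 0.088, -0.047, 0.1, 0, 0, 0], [0, 0.088, -0.047, 0.1, 0, 0, 0], [0, 0.088, -0.047, 0.1, 0, 0, 0]]'
python3 -c "
from h import *; from rig import env
print(env.observe()['position'].round(4)); delta(env,[.4706,.2851,.033],-.24)"
```

```text
t: 5.8
position: [0.4715, 0.2846, 0.0567]
tool_rot: [2.471, 1.939, -0.0]
force: [0.5, 0.1, -1.9]
gripper_width: 0.0656
grasp_force: 39.9
[0.4715 0.2846 0.0567]
d [ 0.0003 -0.001   0.0237] rot [ 0.0005  0.0005 -0.0004]
```

```bash
python3 -m jog '[[0, 0, -0.001, 0.01, 0, 0, 0], [0, 0, -0.001, 0.02, 0, 0, 0], [0, 0, -0.001, 0.023, 0, 0, 0], [0, 0, -0.001, 0.023, 0, 0, 0], [0, 0, -0.001, 0.023, 0, 0, 0]]'; python3 -m jog '[[0, 0, 0, 0.001, 0, 0, 0], [0, 0, 0, 0.001, 0, 0, 0]]';python3 -m jog '[[0, 0, 0, 0.001, 0, 0, 0], [0, 0, 0, 0.001, 0, 0, 0]]'
```

```text
t: 6.3
position: [0.4696, 0.2863, 0.0334]
tool_rot: [2.469, 1.942, 0.0]
force: [0.7, -0.9, -1.4]
gripper_width: 0.0656
grasp_force: 39.9
t: 6.5
position: [0.4697, 0.2863, 0.0325]
tool_rot: [2.469, 1.942, 0.001]
force: [-0.0, -0.4, -1.3]
gripper_width: 0.0658
grasp_force: 39.9
t: 6.7
position: [0.4697, 0.2864, 0.0316]
tool_rot: [2.469, 1.942, 0.001]
force: [-1.1, -1.5, 1.5]
gripper_width: 0.0654
grasp_force: 40.1
```

```bash
python3 -m jog '[[0, -0.001, 0.001, -0.001, 0, 0, 0], [0, -0.001, 0.001, -0.001, 0, 0, 0], [0, -0.001, 0.001, 0, 0, 0, 0], [0, -0.001, 0.001, 0.001, 0, 0, 0], [0, -0.001, 0.001, 0.001, 0, 0, 0]]'; python3 -m jog '[[0, 0, 0, 0.0005, 0, 0, 0], [0, 0, 0, 0.0005, 0, 0, 0]]'
```

```text
t: 7.2
position: [0.4704, 0.285, 0.0315]
tool_rot: [2.469, 1.942, 0.001]
force: [-2.3, -1.3, 11.0]
gripper_width: 0.0655
grasp_force: 40.8
t: 7.4
position: [0.4704, 0.285, 0.0315]
tool_rot: [2.469, 1.942, 0.001]
force: [-2.9, -1.9, 16.1]
gripper_width: 0.0652
grasp_force: 41.2
```

```bash
python3 -m jog '[[0, 0, 0, -0.001, 0, 0, 0], [0.085, 0, 0, -0.001, 0, 0, 0], [0.085, 0, 0, -0.001, 0, 0, 0], [0.085, 0, 0, -0.001, 0, 0, 0], [0.085, 0, 0, -0.001, 0, 0, 0]]'; python3 -m jog '[[0.085, 0, 0, -0.02, 0, 0, 0], [0.085, 0, 0, -0.06, 0, 0, 0], [0.085, 0, 0, -0.11, 0, 0, 0], [0.085, -0.02, 0, -0.15, 0, 0, 0], [0.085, -0.05, 0.03, -0.17, 0, 0, 0], [0.085, -0.09, 0.06, -0.17, 0, 0, 0], [0.085, -0.09, 0.06, -0.17, 0, 0, 0]]'; python3 look.py w3;  python3 -c "
from h import *; from rig import env
print(env.observe()['position'].round(4)); delta(env,[.445,-.234,.2],0)"
```

```text
t: 7.9
position: [0.4702, 0.285, 0.0306]
tool_rot: [-2.469, -1.942, 0.0]
force: [0.0, -0.5, -0.1]
gripper_width: 0.0852
grasp_force: 0.0
t: 8.6
position: [0.5109, 0.1746, 0.2014]
tool_rot: [2.476, 1.924, -0.001]
force: [0.4, -0.3, -0.8]
gripper_width: 0.0851
grasp_force: 0.0
[0.52664516 0.23799084 0.34494618] [ 2.85203403 -0.35903829 -0.04052219]
[0.509  0.1787 0.2009]
d [-0.4159  0.0384  0.0018] rot [ 0.0012  0.0021 -0.2461]
```

View pics/w3.png

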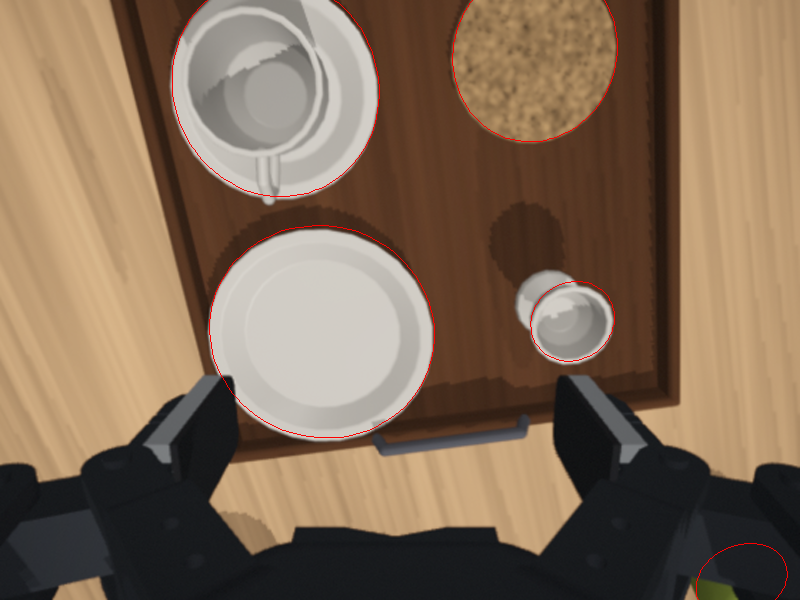

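The cup stands on the saucer (rim box 183–328 × 6–158). Saucer edges are 171–379, bottom 200. I'll check the centring numerically.

Run:
```python
from h import *; import pickle
W=pickle.load(open("pics/w3.pkl","rb")); n=np.nan
def f2(sh,z,b):
    b=(np.array(b,float)+.5)*.7-.5; m=~np.isnan(b)
    return least_squares(lambda x:(box(proj(W,sh+[x[0],x[1],z]))-b)[m],(.5,.2))
for k,sh,z,b in [("cup",circ(.034),.074,(183,328,6,158)),("saucer",circ(.059),.022,(171,379,n,200)),("plate",circ(.072),.023,(208,434,228,441)),("cork",circ(.0475),.014,(451,618,n,144)),("ecup",circ(.024),.056,(530,613,286,364))]:
    q=f2(sh,z,b); print(k,q.x.round(4),np.abs(q.fun).max().round(2))
```

```text
cup [0.4711 0.2831] 0.74
saucer [0.4694 0.2833] 0.36
plate [0.4533 0.1347] 0.5
cork [0.619  0.2668] 0.9
ecup [0.6022 0.118 ] 0.51
```

```bash
python3 -m jog '[[0.085, -0.05, 0.005, 0, 0, 0, -0.05], [0.085, -0.1, 0.01, 0, 0, 0, -0.1], [0.085, -0.15, 0.015, 0, 0, 0, -0.15], [0.085, -0.2, 0.02, 0, 0, 0, -0.2], [0.085, -0.25, 0.025, 0, 0, 0, -0.246], [0.085, -0.3, 0.03, 0, 0, 0, -0.246], [0.085, -0.35, 0.035, 0, 0, 0, -0.246], [0.085, -0.41, 0.038, 0, 0, 0, -0.246]]' 35; python3 -m jog '[[0.085, 0, 0, 0, 0, 0, 0], [0.085, 0, 0, 0, 0, 0, 0], [0.085, 0, 0, 0, 0, 0, 0]]';  python3 -c "
from h import *; from rig import env
print(env.observe()['position'].round(4)); delta(env,[.4452,-.234,.12],0)"
```

```text
t: 9.45
position: [0.4498, -0.213, 0.2006]
tool_rot: [-2.21, -2.232, -0.001]
force: [1.3, 0.7, 0.3]
gripper_width: 0.0849
grasp_force: 0.0
t: 9.75
position: [0.4503, -0.2102, 0.2006]
tool_rot: [-2.209, -2.233, -0.002]
force: [-0.1, 1.2, -0.6]
gripper_width: 0.0851
grasp_force: 0.0
[ 0.4503 -0.2102  0.2006]
d [-0.0239 -0.0054  0.0806] rot [-0.0001 -0.0015  0.0108]
```

```bash
python3 -m jog '[[0.085, -0.024, -0.005, 0.03, 0, 0, 0.01], [0.085, -0.024, -0.005, 0.08, 0, 0, 0.01], [0.085, -0.024, -0.005, 0.08, 0, 0, 0.01], [0.085, -0.024, -0.005, 0.08, 0, 0, 0.01], [0.085, -0.024, -0.005, 0.08, 0, 0, 0.01]]' ;  python3 -c "
from h import *; from rig import env
print(env.observe()['position'].round(4)); delta(env,[.4452,-.234,.034],0)"; python3 look.py w4
```

```text
t: 10.25
position: [0.447, -0.2354, 0.1229]
tool_rot: [2.219, 2.22, 0.003]
force: [-0.3, -0.6, 0.2]
gripper_width: 0.085
grasp_force: 0.0
[ 0.447  -0.2354  0.1229]
d [ 0.0014 -0.0021  0.0889] rot [0.0034 0.0009 0.0007]
[ 0.44631062 -0.17054569  0.26668963] [2.87644815e+00 4.76762617e-04 6.71924592e-03]
```

View pics/w4.png

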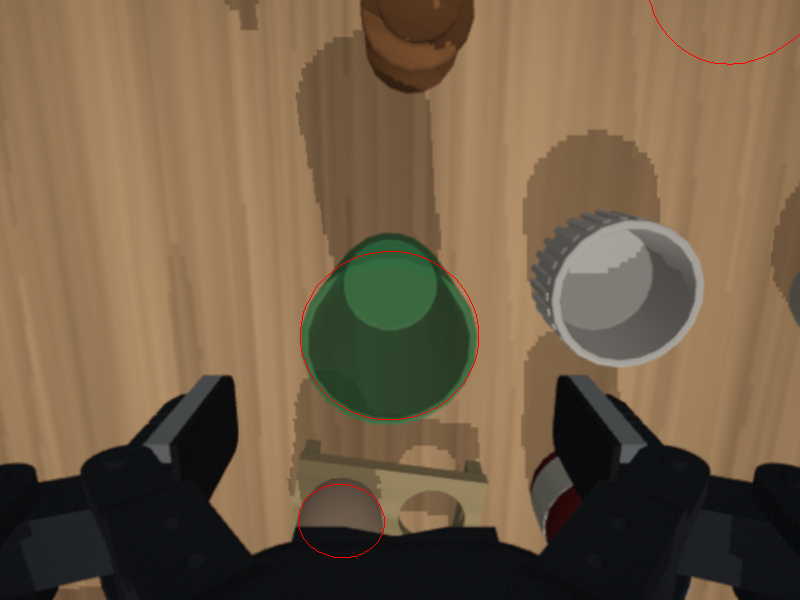

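The glass sits in the middle at (390,335), and its overlay shows the same 2 mm bias. The ramekin at (628,293) is close to the right finger, so I'll check that gap and narrow the opening.

```bash
python3 - <<'E'
from h import *; import pickle
W=pickle.load(open("pics/w4.pkl","rb"))
b=(np.array((552,703,220,367),float)+.5)*.7-.5
print(least_squares(lambda x:(box(proj(W,circ(.034)+[x[0],x[1],.04]))-b),(.5,-.2)).x)
E
python3 -m jog '[[0.076, 0.001, -0.002, 0, 0, 0, 0], [0.076, 0.001, -0.002, 0, 0, 0, 0], [0.076, 0.001, -0.002, 0.03, 0, 0, 0], [0.076, 0.001, -0.002, 0.03, 0, 0, 0]]'
python3 -c "
from h import *; from rig import env
print(env.observe()['position'].round(4)); delta(env,[.4452,-.234,.034],0)"
```

```text
[ 0.55052022 -0.23250959]
t: 10.7
position: [0.4414, -0.2348, 0.0895]
tool_rot: [-2.221, -2.217, 0.002]
force: [-0.9, 0.5, -0.7]
gripper_width: 0.076
grasp_force: 0.0
[ 0.4414 -0.2348  0.0895]
d [0.0008 0.004  0.0555] rot [-0.0036 -0.0013 -0.0019]
```

```bash
python3 -m jog '[[0.076, 0.001, 0.002, 0, 0, 0, 0], [0.076, 0.001, 0.002, 0.03, 0, 0, 0], [0.076, 0.001, 0.002, 0.055, 0, 0, 0], [0.076, 0.001, 0.002, 0.055, 0, 0, 0], [0.076, 0.001, 0.002, 0.055, 0, 0, 0]]'
python3 -c "
from h import *; from rig import env
print(env.observe()['position'].round(4)); delta(env,[.4452,-.234,.034],0)"
```

```text
t: 11.2
position: [0.4456, -0.2344, 0.0367]
tool_rot: [2.223, 2.219, 0.0]
force: [0.9, -1.0, -0.1]
gripper_width: 0.0758
grasp_force: 0.0
[ 0.4456 -0.2344  0.0367]
d [ 0.0004 -0.0004  0.0027] rot [ 0.0006  0.0002 -0.0018]
```

```bash
python3 -m jog '[[0, 0, 0, 0.001, 0, 0, 0], [0, 0, 0, 0.001, 0, 0, 0], [0, 0, 0, 0.001, 0, 0, 0], [0, 0, 0, 0.001, 0, 0, 0], [0, 0, 0, 0.001, 0, 0, 0], [0, 0, 0, 0.001, 0, 0, 0]]' 35;  python3 -m jog '[[0, 0, 0, -0.02, 0, 0, 0], [0, 0, 0, -0.06, 0, 0, 0], [0, 0, 0, -0.11, 0, 0, 0], [0, 0, 0, -0.15, 0, 0, 0], [0, 0, 0, -0.15, 0, 0, 0], [0, 0, 0, -0.15, 0, 0, 0]]'; python3 -c "
from h import *; from rig import env
print(env.observe()['position'].round(4)); delta(env,[.6197,.2687,.17],0);delta(env,[.6197,.2687,.17],.4)"
```

```text
t: 11.8
position: [0.4456, -0.2351, 0.0368]
tool_rot: [2.222, 2.217, 0.001]
force: [-1.2, 0.0, 6.7]
gripper_width: 0.0598
grasp_force: 28.1
t: 12.4
position: [0.4452, -0.2348, 0.1862]
tool_rot: [2.222, 2.217, 0.001]
force: [-0.2, 0.2, -3.3]
gripper_width: 0.0597
grasp_force: 30.1
[ 0.4452 -0.2348  0.1862]
d [0.504  0.1732 0.0158] rot [ 0.0024  0.0017 -0.0025]
d [0.504  0.1732 0.0158] rot [ 0.002   0.0021 -0.4025]
```

```bash
python3 -m jog '[[0, 0.04, 0.014, 0, 0, 0, 0], [0, 0.08, 0.028, 0, 0, 0, 0], [0, 0.12, 0.042, 0, 0, 0, 0], [0, 0.16, 0.056, 0, 0, 0, 0], [0, 0.2, 0.07, 0, 0, 0, 0], [0, 0.24, 0.084, 0, 0, 0, 0], [0, 0.28, 0.098, 0, 0, 0, 0], [0, 0.32, 0.112, 0, 0, 0, 0]]'; python3 -m jog '[[0, 0.04, 0.014, 0, 0, 0, 0], [0, 0.08, 0.028, 0, 0, 0, 0], [0, 0.12, 0.042, 0, 0, 0, 0], [0, 0.16, 0.055, 0.02, 0, 0, 0], [0, 0.18, 0.061, 0.06, 0, 0, 0], [0, 0.18, 0.061, 0.09, 0, 0, 0], [0, 0.18, 0.061, 0.09, 0, 0, 0], [0, 0.18, 0.061, 0.09, 0, 0, 0]]'; python3 -c "
from h import *; from rig import env
print(env.observe()['position'].round(4)); delta(env,[.6197,.2675,.053],0)"
```

```text
t: 13.2
position: [0.5565, 0.0866, 0.1828]
tool_rot: [-2.222, -2.218, 0.006]
force: [0.8, -0.3, -2.8]
gripper_width: 0.0599
grasp_force: 30.4
t: 14.0
position: [0.618, 0.2639, 0.0932]
tool_rot: [-2.224, -2.218, 0.006]
force: [-0.1, -0.1, -1.7]
gripper_width: 0.0602
grasp_force: 30.8
[0.618  0.2639 0.0932]
d [0.0037 0.0019 0.0402] rot [-0.0033  0.0024 -0.0024]
```

```bash
python3 -m jog '[[0, 0.004, 0.001, 0.02, 0, 0, 0], [0, 0.004, 0.001, 0.035, 0, 0, 0], [0, 0.004, 0.001, 0.039, 0, 0, 0], [0, 0.004, 0.001, 0.039, 0, 0, 0], [0, 0.004, 0.001, 0.039, 0, 0, 0], [0, 0.004, 0.001, 0.039, 0, 0, 0]]'; python3 -c "
from h import *; from rig import env
print(env.observe()['position'].round(4)); delta(env,[.6197,.2675,.0505],0)"
```

```text
t: 14.6
position: [0.6207, 0.2694, 0.0569]
tool_rot: [2.224, 2.218, 0.003]
force: [0.3, 0.6, -2.7]
gripper_width: 0.0602
grasp_force: 30.8
[0.6207 0.2694 0.0569]
d [-0.0019 -0.001   0.0064] rot [ 0.0016 -0.0007 -0.0023]
```

```bash
python3 -m jog '[[0, -0.002, -0.001, 0.003, 0, 0, 0], [0, -0.002, -0.001, 0.005, 0, 0, 0], [0, -0.002, -0.001, 0.005, 0, 0, 0]]'; for i in 1 2; do python3 -m jog '[[0, 0, 0, 0.0007, 0, 0, 0], [0, 0, 0, 0.0007, 0, 0, 0]]'; done
```

```text
t: 14.9
position: [0.619, 0.2671, 0.051]
tool_rot: [2.224, 2.219, -0.0]
force: [-0.7, 0.1, -0.2]
gripper_width: 0.0598
grasp_force: 30.5
t: 15.1
position: [0.619, 0.2673, 0.0509]
tool_rot: [2.224, 2.219, 0.0]
force: [-2.6, 0.5, 4.5]
gripper_width: 0.0595
grasp_force: 30.6
t: 15.3
position: [0.619, 0.2674, 0.0509]
tool_rot: [2.223, 2.219, 0.0]
force: [-4.6, -0.6, 8.7]
gripper_width: 0.0599
grasp_force: 30.7
```

```bash
python3 -m jog '[[0, 0, 0, -0.0008, 0, 0, 0], [0.082, 0, 0, -0.0008, 0, 0, 0], [0.082, 0, 0, -0.0008, 0, 0, 0], [0.082, 0, 0, -0.0008, 0, 0, 0], [0.082, 0, 0, -0.0008, 0, 0, 0]]'; python3 -m jog '[[0.082, 0, 0, -0.02, 0, 0, 0], [0.082, 0, 0, -0.06, 0, 0, 0], [0.082, 0, 0, -0.11, 0, 0, 0], [0.085, -0.04, 0, -0.14, 0, 0, 0], [0.085, -0.09, 0, -0.14, 0, 0, 0], [0.085, -0.13, 0, -0.14, 0, 0, 0], [0.085, -0.13, 0, -0.14, 0, 0, 0], [0.085, -0.13, 0, -0.14, 0, 0, 0]]'; python3 look.py w5;  python3 -c "
from h import *; from rig import env
print(env.observe()['position'].round(4),env.observe()['joint_positions'].round(2)); delta(env,[.6975,-.1165,.18],1.571)"
```

```text
t: 15.8
position: [0.6191, 0.2672, 0.05]
tool_rot: [-2.224, -2.219, -0.0]
force: [-0.3, -0.4, 0.4]
gripper_width: 0.0818
grasp_force: 0.0
t: 16.6
position: [0.619, 0.1359, 0.1903]
tool_rot: [2.227, 2.216, 0.0]
force: [-0.2, 0.9, -0.0]
gripper_width: 0.0852
grasp_force: 0.0
[0.61916528 0.20053697 0.33412632] [ 2.87733656e+00 -6.94638626e-03  1.10700336e-03]
[0.6188 0.138  0.1903] [-0.09  0.66 -0.29  1.6   0.22  0.91 -0.46]
d [-0.2543  0.0793  0.01  ] rot [-9.0000e-04 -1.1000e-03  1.5685e+00]
```

View pics/w5.png

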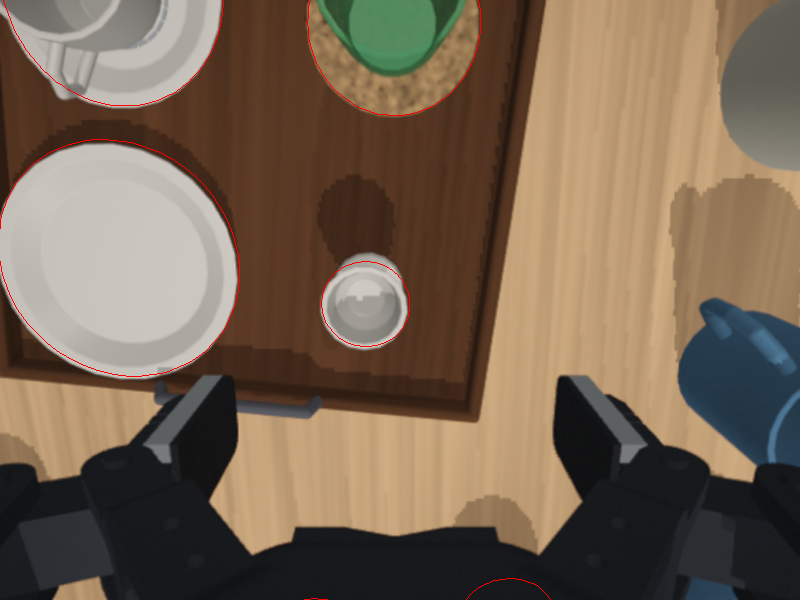

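The glass stands in the middle of the cork mat (foot near (393,40), mat edges 308–481). The handle-side plate and egg cup are undisturbed. Next is the apple, gripped along x: its neighbour the blue bowl starts at about x = 0.80.

```bash
python3 -m jog '[[0.085, -0.04, 0.013, 0, 0, 0, 0], [0.085, -0.09, 0.028, 0, 0, 0, 0], [0.085, -0.14, 0.043, 0, 0, 0, 0], [0.085, -0.19, 0.058, 0, 0, 0, 0], [0.085, -0.23, 0.072, 0.02, 0, 0, 0], [0.085, -0.254, 0.079, 0.06, 0, 0, 0], [0.085, -0.254, 0.079, 0.08, 0, 0, 0], [0.085, -0.254, 0.079, 0.08, 0, 0, 0]]' 25; python3 -c "
from h import *; from rig import env
s=env.snapshot('wrist')
print(env.observe()['position'].round(4)); delta(env,[.6975,-.1165,.008],0)
h=cv2.cvtColor(s['frame'],cv2.COLOR_BGR2HSV); m=cv2.inRange(h,(30,120,40),(50,255,255)); k,l,st,c=cv2.connectedComponentsWithStats(m); i=1+st[1:,4].argmax(); x,y,w,hh,_=st[i]; b=[x,x+w-1,y,y+hh-1]; print(b)
print(least_squares(lambda p: box(proj(s,ovoid(.033,.033,.029)+[p[0],p[1],0]))-b,(.7,-.1)))
" | grep -v -e jac -e nfev -e njev -e grad
```

```text
t: 17.45
position: [0.6949, -0.1154, 0.1058]
tool_rot: [-2.218, -2.215, 0.006]
force: [0.5, 1.2, -1.2]
gripper_width: 0.085
grasp_force: 0.0
[ 0.6966 -0.1141  0.1084]
d [-0.0026  0.0012  0.1004] rot [-0.0032 -0.0026  0.0005]
[np.int32(226), np.int32(333), np.int32(168), np.int32(277)]
     message: Both `ftol` and `xtol` termination conditions are satisfied.
     success: True
      status: 4
         fun: [-1.055e+00  1.050e+00  3.762e-01 -3.204e-01]
           x: [ 6.964e-01 -1.193e-01]
        cost: 1.2300464197253105
               [ 1.679e+03  6.608e+01]
               [ 1.658e-01 -1.653e+03]
               [ 3.000e+00 -1.522e+03]]
  optimality: 1.9400047222006833e-06
 active_mask: [ 0.000e+00  0.000e+00]
```

```bash
python3 -m jog '[[0.085, -0.003, 0.001, 0.03, 0, 0, 0], [0.085, -0.003, 0.001, 0.07, 0, 0, 0], [0.085, -0.003, 0.001, 0.098, 0, 0, 0], [0.085, -0.003, 0.001, 0.098, 0, 0, 0], [0.085, -0.003, 0.001, 0.098, 0, 0, 0], [0.085, -0.003, 0.001, 0.098, 0, 0, 0]]'; python3 -c "
from h import *; from rig import env
print(env.observe()['position'].round(4)); delta(env,[.6974,-.1172,.0095],0)"
```

```text
t: 18.1
position: [0.7008, -0.1189, 0.0154]
tool_rot: [2.22, 2.218, 0.006]
force: [-0.0, -0.2, -0.4]
gripper_width: 0.0849
grasp_force: 0.0
[ 0.7008 -0.1189  0.0154]
d [ 0.0016 -0.0034  0.0058] rot [ 0.0051 -0.0001 -0.0008]
```

```bash
python3 -m jog '[[0.085, 0.001, -0.003, 0.004, 0, 0, 0], [0.085, 0.001, -0.003, 0.004, 0, 0, 0], [0, 0.001, -0.003, 0.004, 0, 0, 0], [0, 0.001, -0.003, 0.004, 0, 0, 0], [0, 0.001, -0.003, 0.004, 0, 0, 0], [0, 0.001, -0.003, 0.004, 0, 0, 0], [0, 0.001, -0.003, 0.004, 0, 0, 0], [0, 0.001, -0.003, 0.004, 0, 0, 0]]';  python3 -m jog '[[0, 0, 0, -0.02, 0, 0, 0], [0, 0, 0, -0.06, 0, 0, 0], [0, 0, 0, -0.11, 0, 0, 0], [0, 0, 0, -0.13, 0, 0, 0], [0, 0, 0, -0.13, 0, 0, 0], [0, 0, 0, -0.13, 0, 0, 0]]'; python3 -c "
from h import *; from rig import env
print(env.observe()['position'].round(4)); delta(env,[.4542,.136,.13],0)"
```

```text
t: 18.9
position: [0.6956, -0.119, 0.009]
tool_rot: [2.223, 2.219, 0.001]
force: [-2.0, 1.3, 5.9]
gripper_width: 0.0642
grasp_force: 27.4
t: 19.5
position: [0.6946, -0.119, 0.1374]
tool_rot: [-2.223, -2.219, 0.001]
force: [-0.0, 0.6, -2.2]
gripper_width: 0.0642
grasp_force: 28.5
[ 0.6946 -0.119   0.1374]
d [ 0.2545 -0.2409  0.0077] rot [-0.0012  0.0001 -0.0021]
```

```bash
python3 -m jog '[[0, 0.03, -0.028, 0, 0, 0, 0], [0, 0.065, -0.061, 0, 0, 0, 0], [0, 0.1, -0.094, 0, 0, 0, 0], [0, 0.135, -0.127, 0, 0, 0, 0], [0, 0.17, -0.16, 0, 0, 0, 0], [0, 0.205, -0.193, 0, 0, 0, 0], [0, 0.24, -0.226, 0, 0, 0, 0], [0, 0.253, -0.24, 0, 0, 0, 0]]'; python3 -m jog '[[0, 0, 0, 0.03, 0, 0, 0], [0, 0, 0, 0.06, 0, 0, 0], [0, 0, 0, 0.08, 0, 0, 0], [0, 0, 0, 0.08, 0, 0, 0], [0, 0, 0, 0.08, 0, 0, 0]]'; python3 -c "
from h import *; from rig import env
print(env.observe()['position'].round(4)); delta(env,[.4542,.1344,.024],0)"
```

```text
t: 20.3
position: [0.4504, 0.1376, 0.1365]
tool_rot: [-2.214, -2.223, 0.007]
force: [-0.2, -0.1, -1.9]
gripper_width: 0.0641
grasp_force: 28.6
t: 20.8
position: [0.4546, 0.1342, 0.0573]
tool_rot: [-2.222, -2.218, 0.004]
force: [0.4, 0.7, -2.1]
gripper_width: 0.064
grasp_force: 28.7
[0.4546 0.1342 0.0573]
d [ 0.0002 -0.0003  0.0333] rot [-0.003   0.001  -0.0018]
```

```bash
python3 -m jog '[[0, 0, 0, 0.015, 0, 0, 0], [0, 0, 0, 0.028, 0, 0, 0], [0, 0, 0, 0.032, 0, 0, 0], [0, 0, 0, 0.032, 0, 0, 0], [0, 0, 0, 0.032, 0, 0, 0], [0, 0, 0, 0.032, 0, 0, 0]]';  for i in 1 2; do python3 -m jog '[[0, 0, 0, 0.001, 0, 0, 0], [0, 0, 0, 0.001, 0, 0, 0]]'; done
```

```text
t: 21.4
position: [0.4563, 0.1347, 0.027]
tool_rot: [2.224, 2.219, 0.002]
force: [0.2, -0.6, -1.7]
gripper_width: 0.0641
grasp_force: 28.7
t: 21.6
position: [0.4559, 0.1346, 0.0255]
tool_rot: [2.224, 2.219, 0.001]
force: [-0.8, 0.5, -1.3]
gripper_width: 0.0637
grasp_force: 28.7
t: 21.8
position: [0.4557, 0.1345, 0.0242]
tool_rot: [-2.224, -2.219, 0.0]
force: [-0.6, -0.2, -1.4]
gripper_width: 0.0638
grasp_force: 28.7
```

```bash
python3 -m jog '[[0, 0, -0.001, 0.0015, 0, 0, 0], [0, 0, -0.001, 0.0015, 0, 0, 0]]';  for i in 1 2 3; do python3 -m jog '[[0, 0, 0, 0.0005, 0, 0, 0], [0, 0, 0, 0.0005, 0, 0, 0]]'|grep -e pos -e ^force; done
```

```text
t: 22.0
position: [0.4544, 0.1345, 0.0225]
tool_rot: [-2.223, -2.219, 0.001]
force: [-0.1, -0.1, -1.0]
gripper_width: 0.0638
grasp_force: 28.7
position: [0.4547, 0.1346, 0.0221]
force: [-0.6, -0.2, -1.5]
position: [0.4548, 0.1346, 0.022]
force: [-1.2, -0.7, 2.4]
position: [0.4548, 0.1346, 0.0219]
force: [-1.4, -0.0, 9.0]
```

```bash
python3 -m jog '[[0, 0, 0, -0.0007, 0, 0, 0], [0.08, 0, 0, -0.0007, 0, 0, 0], [0.08, 0, 0, -0.0007, 0, 0, 0], [0.08, 0, 0, -0.0007, 0, 0, 0], [0.08, 0, 0, -0.0007, 0, 0, 0]]' 20; python3 -m jog '[[0.08, 0, 0, -0.02, 0, 0, 0], [0.08, 0, 0, -0.06, 0, 0, 0], [0.08, 0, 0, -0.11, 0, 0, 0], [0.085, -0.04, 0, -0.15, 0, 0, 0], [0.085, -0.08, 0, -0.17, 0, 0, 0], [0.085, -0.13, 0, -0.17, 0, 0, 0], [0.085, -0.13, 0, -0.17, 0, 0, 0]]'; python3 look.py w6;  python3 -c "
from h import *; from rig import env
print(env.observe()['position'].round(4),env.observe()['joint_positions'].round(2)); delta(env,[.4203,-.353,.15],0)"
```

```text
t: 23.1
position: [0.4548, 0.1346, 0.0218]
tool_rot: [-2.224, -2.219, 0.0]
force: [-0.6, 0.1, 0.1]
gripper_width: 0.0801
grasp_force: 0.0
t: 23.8
position: [0.4541, -0.0035, 0.1925]
tool_rot: [2.235, 2.203, -0.005]
force: [0.2, -0.0, -0.4]
gripper_width: 0.0848
grasp_force: 0.0
[0.45481174 0.06181236 0.33599136] [ 2.87280902e+00 -2.02547801e-02 -7.03620289e-04]
[4.541e-01 2.000e-04 1.921e-01] [ 0.18  0.43 -0.34  2.08  0.23  0.67 -0.32]
d [-0.3535 -0.0301  0.0428] rot [ 0.      0.0018 -0.0105]
```

View pics/w6.png

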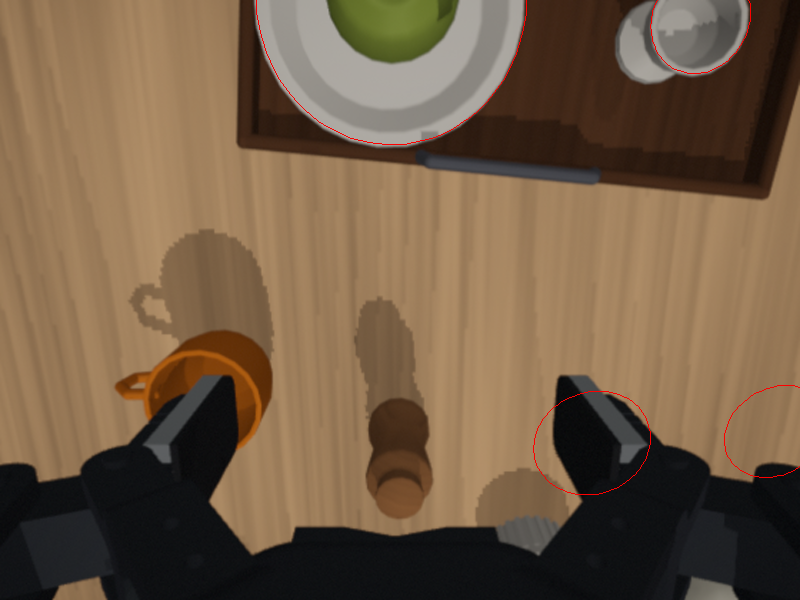

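The apple stands at (393,15) in the middle of the plate (edges 257–525). Next is the egg.

```bash
python3 -m jog '[[0.085, -0.04, -0.003, 0, 0, 0, 0], [0.085, -0.09, -0.008, 0, 0, 0, 0], [0.085, -0.14, -0.012, 0, 0, 0, 0], [0.085, -0.19, -0.016, 0, 0, 0, 0], [0.085, -0.24, -0.02, 0, 0, 0, 0], [0.085, -0.29, -0.025, 0, 0, 0, -0.01], [0.085, -0.34, -0.03, 0.02, 0, 0, -0.01], [0.085, -0.353, -0.03, 0.04, 0, 0, -0.01]]';python3 -m jog '[[0.085, 0, 0, 0.01, 0, 0, 0], [0.085, 0, 0, 0.02, 0, 0, 0], [0.085, 0, 0, 0.02, 0, 0, 0], [0.085, 0, 0, 0.02, 0, 0, 0]]'; python3 look.py w7; python3 -c "
from h import *; from rig import env
print(env.observe()['position'].round(4)); delta(env,[.4203,-.353,.0215],0)"
```

```text
t: 24.65
position: [0.4235, -0.3533, 0.1515]
tool_rot: [2.216, 2.222, -0.002]
force: [-0.6, 0.3, 0.4]
gripper_width: 0.0847
grasp_force: 0.0
t: 25.05
position: [0.4248, -0.3465, 0.1322]
tool_rot: [-2.209, -2.234, -0.001]
force: [0.1, -0.6, 0.0]
gripper_width: 0.0849
grasp_force: 0.0
[ 0.42389044 -0.28186216  0.2761194 ] [2.87794931 0.01612445 0.00449024]
[ 0.4249 -0.347   0.1326]
d [-0.0059 -0.0048  0.1111] rot [0.0011 0.0001 0.0106]
```

View pics/w7.png

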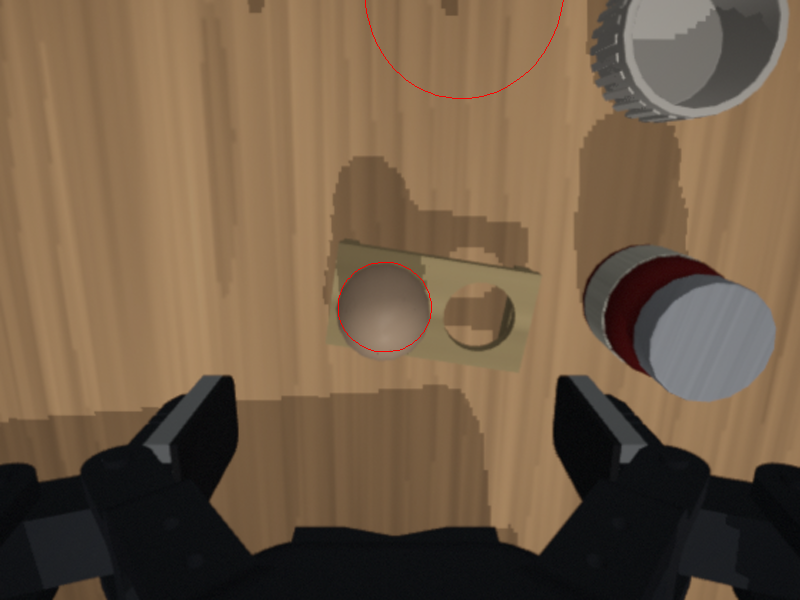

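The egg is at (385,311), boxed 338–432 × 262–361. The rack is clear of the fingers, and the jam jar is at (690,330).

Run:
```python
from h import *; import pickle; from rig import env
W=pickle.load(open("pics/w7.pkl","rb"))
b=(np.array((338,432,262,361),float)+.5)*.7-.5
q=least_squares(lambda x:(box(proj(W,ovoid(.022,.025,.032)+[x[0],x[1],.0107]))-b),(.42,-.35)); print(q.x,q.fun)
delta(env,[*(q.x+[.001,.0019]),.0215],0)
```

```text
[ 0.42048156 -0.35371669] [-0.03025675  0.03049456  0.49201369 -0.49262578]
d [-0.0048 -0.0036  0.1111] rot [0.0011 0.0001 0.0106]
```

```bash
python3 -m jog '[[0.085, -0.0055, -0.004, 0.03, 0, 0, 0.01], [0.085, -0.0055, -0.004, 0.07, 0, 0, 0.01], [0.085, -0.0055, -0.004, 0.1, 0, 0, 0.01], [0.085, -0.0055, -0.004, 0.107, 0, 0, 0.01], [0.085, -0.0055, -0.004, 0.107, 0, 0, 0.01], [0.085, -0.0055, -0.004, 0.107, 0, 0, 0.01]]'; python3 -c "
from h import *; from rig import env
print(env.observe()['position'].round(4)); delta(env,[.4209,-.3524,.0215],0)"
```

```text
t: 25.7
position: [0.4211, -0.3543, 0.0265]
tool_rot: [2.221, 2.218, 0.001]
force: [-0.5, -0.2, 0.3]
gripper_width: 0.0849
grasp_force: 0.0
[ 0.4211 -0.3543  0.0265]
d [ 0.0019 -0.0002  0.005 ] rot [ 0.0023  0.0014 -0.0015]
```

```bash
python3 -m jog '[[0.085, 0.002, 0, 0.004, 0, 0, 0], [0.085, 0.002, 0, 0.004, 0, 0, 0], [0, 0.002, 0, 0.004, 0, 0, 0], [0, 0.002, 0, 0.004, 0, 0, 0], [0, 0.002, 0, 0.004, 0, 0, 0], [0, 0.002, 0, 0.004, 0, 0, 0], [0, 0.002, 0, 0.004, 0, 0, 0], [0, 0.002, 0, 0.004, 0, 0, 0]]' 20; python3 -m jog '[[0, 0, 0, 0, 0, 0, 0], [0, 0, 0, 0, 0, 0, 0]]'
```

```text
t: 26.5
position: [0.4195, -0.3521, 0.0211]
tool_rot: [-2.224, -2.219, 0.001]
force: [-1.8, -0.0, 4.3]
gripper_width: 0.0424
grasp_force: 20.0
t: 26.7
position: [0.4195, -0.352, 0.0211]
tool_rot: [-2.224, -2.219, 0.001]
force: [-1.3, 0.5, 6.1]
gripper_width: 0.0424
grasp_force: 20.1
```

```bash
python3 -m jog '[[0, 0, 0, -0.01, 0, 0, 0], [0, 0, 0, -0.03, 0, 0, 0], [0, 0, 0, -0.07, 0, 0, 0], [0, 0, 0, -0.11, 0, 0, 0], [0, 0, 0, -0.13, 0, 0, 0], [0, 0.04, 0.016, -0.13, 0, 0, 0], [0, 0.08, 0.031, -0.13, 0, 0, 0], [0, 0.12, 0.047, -0.13, 0, 0, 0]]'; python3 -m jog '[[0, 0.04, 0.016, 0, 0, 0, 0], [0, 0.08, 0.031, 0, 0, 0, 0], [0, 0.12, 0.047, 0, 0, 0, 0], [0, 0.16, 0.062, 0, 0, 0, 0], [0, 0.2, 0.078, 0, 0, 0, 0], [0, 0.24, 0.094, 0, 0, 0, 0], [0, 0.28, 0.109, 0, 0, 0, 0], [0, 0.3, 0.117, 0, 0, 0, 0]]'; python3 -c "
from h import *; from rig import env
print(env.observe()['position'].round(4)); delta(env,[.6033,.1198,.085],0)"
```

```text
t: 27.5
position: [0.4678, -0.2308, 0.1516]
tool_rot: [2.224, 2.217, 0.002]
force: [2.1, -0.3, -1.0]
gripper_width: 0.0424
grasp_force: 20.6
t: 28.3
position: [0.5858, 0.0738, 0.1515]
tool_rot: [-2.217, -2.224, -0.007]
force: [0.2, 0.4, -1.3]
gripper_width: 0.0422
grasp_force: 20.6
[0.5858 0.0738 0.1515]
d [0.0456 0.0175 0.0667] rot [ 0.0022 -0.0039  0.0034]
```

```bash
python3 -m jog '[[0, 0.03, 0.011, 0, 0, 0, 0], [0, 0.046, 0.017, 0.01, 0, 0, 0], [0, 0.046, 0.017, 0.04, 0, 0, 0], [0, 0.046, 0.017, 0.066, 0, 0, 0], [0, 0.046, 0.017, 0.066, 0, 0, 0], [0, 0.046, 0.017, 0.066, 0, 0, 0], [0, 0.046, 0.017, 0.066, 0, 0, 0]]'; python3 look.py w8; python3 -c "
from h import *; from rig import env
print(env.observe()['position'].round(4)); delta(env,[.6033,.1198,.056],0)"
```

```text
t: 29.0
position: [0.6027, 0.1137, 0.0862]
tool_rot: [2.224, 2.218, 0.003]
force: [0.8, -0.1, -0.5]
gripper_width: 0.0422
grasp_force: 20.7
[0.60245238 0.1783119  0.23001814] [ 2.87793166 -0.00394112  0.00427538]
[0.6029 0.1138 0.0864]
d [0.006  0.0003 0.0304] rot [ 0.0026 -0.0007 -0.0025]
```

View pics/w8.png

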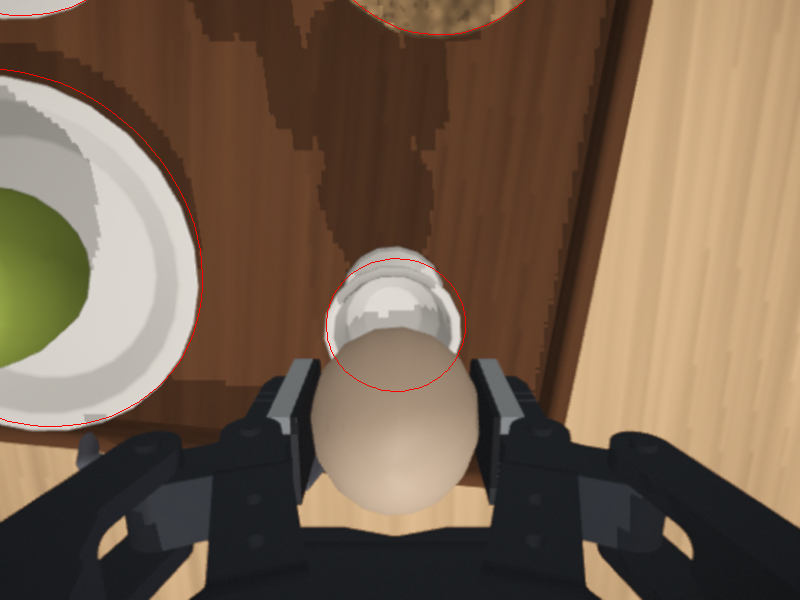

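The egg is held upright at (396,420), with the egg cup rim at 325–461 and its top at about 267. I'll compare the two within this one view.

Run:
```python
from h import *; import pickle; from rig import env
W=pickle.load(open("pics/w8.pkl","rb")); n=np.nan
def f(sh,z,b):
    b=(np.array(b,float)+.5)*.7-.5;m=~np.isnan(b)
    return least_squares(lambda x:(box(proj(W,sh+[x[0],x[1],z]))-b)[m],(.6,.12))
e=f(ovoid(.022,.025,.032),.0864-.0103,(312,480,327,515)); c=f(circ(.024),.056,(325,461,267,n))
print(e.x,e.fun,c.x,c.fun,c.x-e.x); delta(env,[*(env.observe()["position"][:2]+c.x-e.x),.056],0)
```

```text
[0.60297808 0.11193103] [-0.40473398  0.40577576 -0.61127184  0.60798791] [0.60222433 0.11717601] [-1.01421235  1.01692538  0.06863309] [-0.00075375  0.00524498]
d [ 0.0052 -0.0008  0.0304] rot [ 0.0026 -0.0007 -0.0025]
```

Consistent: shift (0.0056, 0, down).

```bash
python3 -m jog '[[0, 0.0056, 0, 0.008, 0, 0, 0], [0, 0.0056, 0, 0.02, 0, 0, 0], [0, 0.0056, 0, 0.027, 0, 0, 0], [0, 0.0056, 0, 0.027, 0, 0, 0], [0, 0.0056, 0, 0.027, 0, 0, 0], [0, 0.0056, 0, 0.027, 0, 0, 0]]'; python3 -c "
from h import *; from rig import env
print(env.observe()['position'].round(4)); delta(env,[.603,.1195,.0535],0)"
```

```text
t: 29.65
position: [0.602, 0.1193, 0.0581]
tool_rot: [2.224, 2.219, 0.001]
force: [0.3, 0.1, -0.6]
gripper_width: 0.0423
grasp_force: 20.7
[0.602  0.1193 0.0581]
d [0.0002 0.001  0.0046] rot [ 0.0004 -0.0001 -0.0021]
```

```bash
python3 -m jog '[[0, 0, 0.001, 0.002, 0, 0, 0], [0, 0, 0.001, 0.0035, 0, 0, 0], [0, 0, 0.001, 0.0035, 0, 0, 0]]';  for i in 1 2 3; do python3 -m jog '[[0, 0, 0, 0.0006, 0, 0, 0], [0, 0, 0, 0.0006, 0, 0, 0]]'|grep -e pos -e ^force; done
```

```text
t: 29.95
position: [0.6029, 0.1193, 0.0544]
tool_rot: [2.224, 2.219, 0.0]
force: [0.2, 0.7, -1.0]
gripper_width: 0.0422
grasp_force: 20.7
position: [0.6029, 0.1193, 0.0543]
force: [-0.6, -0.2, 3.2]
position: [0.603, 0.1193, 0.0543]
force: [-2.2, -1.3, 8.6]
position: [0.603, 0.1193, 0.0542]
force: [-3.1, -0.8, 11.7]
```

```bash
python3 -m jog '[[0, 0, 0, -0.0008, 0, 0, 0], [0.046, 0, 0, -0.0008, 0, 0, 0], [0.05, 0, 0, -0.0008, 0, 0, 0], [0.06, 0, 0, -0.0008, 0, 0, 0], [0.075, 0, 0, -0.0008, 0, 0, 0], [0.075, 0, 0, -0.0008, 0, 0, 0]]'; python3 -m jog '[[0.075, 0, 0, -0.02, 0, 0, 0], [0.075, 0, 0, -0.06, 0, 0, 0], [0.075, 0, 0, -0.11, 0, 0, 0], [0.085, 0, 0, -0.15, 0, 0, 0], [0.085, -0.05, 0, -0.19, 0, 0, 0], [0.085, -0.09, 0, -0.23, 0, 0, 0], [0.085, -0.1, 0, -0.24, 0, 0, 0], [0.085, -0.1, 0, -0.24, 0, 0, 0]]'; python3 -m jog '[[0.085, 0, 0, 0, 0, 0, 0], [0.085, 0, 0, 0, 0, 0, 0], [0.085, 0, 0, 0, 0, 0, 0]]'
python3 - <<'E'
from rig import env; import cv2, numpy as np
a=env.snapshot("scene")["frame"][150:290,100:460]; b=env.snapshot("wrist")["frame"]
cv2.imwrite("pics/end.png",np.vstack([cv2.resize(a,(720,280),interpolation=cv2.INTER_CUBIC),cv2.resize(b[:300],(720,320))[:320]]))
E
```

```text
t: 31.15
position: [0.6027, 0.1193, 0.0532]
tool_rot: [-2.224, -2.219, 0.0]
force: [0.4, 0.5, -0.1]
gripper_width: 0.0752
grasp_force: 0.0
t: 31.95
position: [0.6048, 0.0138, 0.2973]
tool_rot: [2.227, 2.206, 0.005]
force: [-0.4, -0.3, 0.4]
gripper_width: 0.0845
grasp_force: 0.0
t: 32.25
position: [0.6018, 0.021, 0.2921]
tool_rot: [-2.219, -2.22, 0.002]
force: [0.4, 0.1, -0.3]
gripper_width: 0.085
grasp_force: 0.0
```

View pics/end.png

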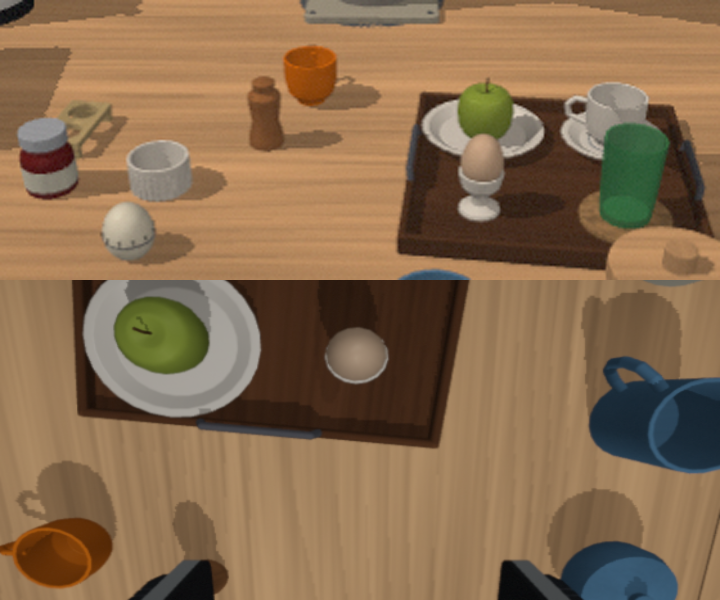

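All four are in place and upright: apple (485,110), cup (615,110), egg in its cup (481,165) and glass (632,175). The ramekin (160,170) and timer (128,232) have not moved.

```bash
python3 -c "
from rig import env
print(env.finish_job())"
```

```text
the job is handed in; nothing more can be done
None
```

The tray is laid and handed in at about 32 s: teacup on the saucer, glass on the cork mat, apple stalk-up on the side plate, egg upright in the egg cup, with the ramekin and timer left where they stood.

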